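# Select and test the globe lamp on the lamp test board

## Task

Test the globe lamp on the lamp test board: gently push the selector arm round with a fingertip, without gripping it, until it points squarely at the big ball-shaped lamp, and only then press the black test button fully down and let it come back up. Leave the arm pointing at the globe lamp; do not lift or shift any of the lamps or the other loose things, and finish with the hand clear of everything.

Things in the scene. Friction and masses are not known exactly. Their poses are not given: they have to be found in the camera images.
- tester: lamp test board fixed to the bench: grey slab 320 x 400 mm, 30 mm thick (top at z = 0.030). Origin: on the selector arm's pivot axis, at the underside; the slab reaches 205 mm to its +x (far side), 115 mm to -x, 200 mm to each side. Four white lampholders (43 mm across, 26 mm high) stand 170 mm from the pivot at +75, +30, -30, -75 degrees from +x (anticlockwise +), a lamp loose in each
- pivot (a point): point on the pivot axis of the selector arm, at the top of the board (z = 0.030). Any lamp may be in any holder. On the straight line from pivot to each holder a small brass stud and a short black line on the board mark its direction. Under the arm's hub is a fixed drum 62 mm across; all else between pivot and holders is free space
- selector_arm (a joint): selector arm on the vertical pivot: 0 points along the board's +x, anticlockwise from above positive, stops at +-1.65 rad. Black bar 14 mm wide, 26 mm high (z = 0.073 to 0.099), straight from a hub 48 mm across to a pointed end 117 mm from the pivot, white line on top. Needs about 2 N sideways at 85 mm from the pivot, moves no further than pushed, stays where left
- selector_push (a point): point in the middle of the selector arm's bar, 85 mm from the pivot (z = 0.086); its x axis runs along the arm, outward
- selector_aim (a point): imaginary point on the arm's line 170 mm from the pivot: it lies on a lamp's upright axis, seen from above, when the arm points straight at that lamp
- test_button (a joint): travel of the spring test button: 0 released, 0.006 m fully down; it goes straight down, takes about 5 N and comes back up by itself
- test_button_top (a point): centre of the test button's top face: a black round button 32 mm in diameter, in a grey housing on the near side of the board
- globe_lamp_mid (a point): the globe lamp: a ball-shaped pearl-white bulb 73 mm across (by far the widest of the four lamps, and the only ball), 104 mm tall in all. The point is on its axis, 65 mm above its foot (about z = 0.099)
- candle_lamp_mid (a point): the candle lamp: slim pearl-white bulb, 37 mm at its widest, running to a point, 100 mm tall. Not to be moved. The point is on its axis, 65 mm above its foot (about z = 0.099)
- stick_lamp_mid (a point): the stick lamp: plain upright pearl-white cylinder 36 mm in diameter, 104 mm tall. Not to be moved. The point is on its axis, 65 mm above its foot (about z = 0.099)
- reflector_lamp_mid (a point): the reflector lamp: pearl-white, flaring upward to a flat top 55 mm across, 82 mm tall. Not to be moved. The point is on its axis, 65 mm above its foot (about z = 0.099)
- lamp_carton: plain lamp carton 44 x 44 x 75 mm standing loose on the near right corner of the board; origin at the centre of its underside. Not to be moved
- tape_roll: black tape roll 56 mm across, 19 mm high, lying loose on the near left corner of the board; origin at the centre of its underside. Not to be moved
- switch_carton: loose cream carton 90 x 90 x 50 mm on the bench to the right; origin at the centre of its underside. Not to be moved
- long_carton: loose dark carton 160 x 60 x 60 mm on the bench to the left; origin at the centre of its underside. Not to be moved
- screwdriver: grey screwdriver lying on the bench to the left. Not to be moved
- mug: white mug 80 mm across, 95 mm high, on the bench to the right; origin at the centre of its underside. Not to be moved
There are look-alikes about, which are no part of the job. Leave any green look-alike of the part that bears globe_lamp_mid alone.

How it is judged:
By the outcome, as a careful person would: the job done as asked, in the order asked, and still so for the second after the job is handed in, with the robot touching nothing.
It also fails if it takes over 51 s, if anything falls off the work surface, if the arm or the gripper's body presses on something with over 40 N, if the wrist force passes 120 N, or if a joint passes its speed limit or range.

## Robot

A 6-joint arm with a two-finger parallel gripper is mounted at the origin on the work surface. World frame = base frame: x ahead of the robot, y to its left, z up, the work surface at z = 0. Lengths are in m, angles in rad, forces in N, time in s.
With the tool pointing down it reaches from about 0.3 to 0.875 m from the base axis. Payload 6.4 kg.
Tool frame: the origin (TCP) lies between the finger pads; the fingertips stand ctrl.tip_reach ahead of it and the grasp point (between the pads) lies 11 mm behind it (ctrl.tip_reach is the distance from the TCP to the fingertips, in m); z points along the fingers, x is the direction in which the jaws open and shut, and the axes are right-handed (so a half turn about z gives the same grasp; the last joint's range is limited). The gripper opens to 85 mm and grips with 20 to 120 N. Pads are 22 mm wide; open, the fingers measure 114 mm over their backs; the gripper's body (76 mm by 85 mm) begins 54 mm behind the grasp point. The pads swing forward as they close: fully open they stand 13 mm farther back than shut.
Start: joints at [-1.349, 0.181, 1.607, -0, 1.354, -0.206], TCP at [0.239, -0.523, 0.208] pointing down, gripper open.
Joint ranges: [-2.99, 2.99], [-0.89, 2.07], [0.3, 2.58], [-1.14, 4.28], [0, 2.63], [-3.12, 3.12]. Speed limits (rad/s): [2.57, 2.57, 3.01, 3.14, 3.14, 3.14].

## Interface

Orientations are given as a unit quaternion [w, x, y, z].
In Python, from bench import telemetry, viewer, ticket, nets, ctrl gives the robot as it stands.
- The arm moves only by the tool step_arm, never from a script. Its argument "plan" is a list of rows, each a list of 2 entries, a list of its own where there are three numbers: the shift along the tool's x, y, z in m, then the turn, a rotation vector about the tool's x, y, z in degrees. A call has 1 to 5 rows; each row is the pose to reach, as a shift and turn from the pose commanded when the call began, along the tool's axes at that moment; what a row does not reach only later rows make up. A row lasts 1/10 s, in which the tool goes at most 50 mm and 8.59 degrees, less where a joint would pass 70% of its speed; a pose out of reach is approached as far as the arm can. A call with a gripper value outside its range is refused whole. "fingers" is the opening in per cent of the stroke, from 0 (shut) to 100 (fully open), set as the call begins (left out, the last holds). The fingers move at their own pace and stop on an object; the grip force is fixed at half the most. Time passes only in rows, so rows that repeat a pose let the fingers close. It gives the time, the measured TCP pose, the force and the opening at its end, in the units of the state.
- telemetry.get_obs(): the state, without advancing time (a new reading comes with each control period).
- viewer.camera(name): name is "scene" or "top" or "wrist"; returns the picture (480x640x3 uint8, red, green, blue); there is no depth.
- viewer.get_calibration(name): a dict with "K" (3x3 intrinsics, pixels), "dist" ([k1, k2, p1, p2, k3] as OpenCV has them; the pictures are not rectified), "origin" and "orientation" of the camera in the world. Camera axes: x right, y up, looking along -z (the intrinsics and any distortion apply to the point x, -y, -z); pixel columns grow to the right and rows downward; lengths in m; the calibration is good to about 2 mm. A picture is of the moment at which its call begins: read the wrist's pose just before it. get_calibration takes no time and is no camera call; for the wrist camera it gives the pose at the moment of the call.
- ticket.hand_in(): hands the job in, once; it reports no verdict.
Trained networks look in the newest picture that a camera, given by its name, has taken for a name from the list of things; names that differ only in an ending like _2 or _b are one class to them, and where a whole thing is asked for, a point or a joint stands for the part that bears it (a point fixed in the world has none). Each returns a list of dicts, best first, with "score" (0 to 1); they miss things now and then, are a little off and sometimes report something else, mostly with a low value. They report only what shows in the picture. A call takes as long as a camera call. They do not tell look-alikes from the thing itself.
- nets.boxes_of(thing, camera): "extent" ([left, top, right, bottom] in pixels, round what is visible of it).
The state is a dict: "time_s": time; "q": joint angles; "dq": joint speeds; "joint_efforts": joint torques, N m; "eef_pos": TCP position; "eef_rot": TCP orientation; "wrist_force": force on the tool from outside, world axes, zero at the start; "torque": the same for the moment, N m; "opening": opening from 0.0 (shut) to 1.0 (fully open).
Only numpy, scipy, OpenCV 4.12 (cv2) and the standard library are available. Lean on these libraries where they do the work, as an engineer would, in place of code of your own. Each camera call takes 0.05 s, during which the arm holds its last target.

## Working session

There is one attempt and no reset: what is moved stays moved. The work goes in short steps, Python scripts to look and compute and a tool call to move; the robot and the scene stay as the last step left them, time stands still between calls to the robot, and variables do not carry over. Pictures are saved under pics/ and viewed, and the job is handed in when it is done.

Besides the shell and the picture viewer there is one more tool, called after "Call:" as name(argument=value, ...), one argument or row to a line, values as JSON. step_arm: Moves the arm, as the interface text tells. Its arguments: {"type":"object","properties":{"plan":{"type":"array"},"fingers":{"type":"number"}},"required":["plan"]}

```bash
ls; mkdir -p pics
python3 - <<'E'
from bench import telemetry, viewer, ticket, nets, ctrl
import cv2
o=telemetry.get_obs();print(o); print(ctrl.tip_reach)
for n in("scene","top"):
    im=viewer.camera(n);cv2.imwrite(f"pics/{n}0.png",im[:,:,::-1]);print(n,viewer.get_calibration(n))
    for t in ["globe_lamp_mid","selector_arm","test_button_top","tester","lamp_carton"]:
        print(t,[(round(d["score"],2),[round(v) for v in d["extent"]]) for d in nets.boxes_of(t,n)[:4]])
E
```

```text
pics
{'time_s': 0.0, 'q': array([-1.34928528e+00,  1.81552970e-01,  1.60802910e+00, -3.27051204e-06,
        1.35378007e+00, -2.06351047e-01]), 'dq': array([ 0.00015973,  0.00132347,  0.00114248, -0.00072124,  0.00127102,
       -0.00114934]), 'joint_efforts': array([-5.64927382e-05, -4.44870007e+01, -3.51338804e+01, -3.59056066e-04,
        8.95267760e-03, -1.18990121e-05]), 'eef_pos': array([ 0.23843647, -0.5225747 ,  0.20666728]), 'eef_rot': array([-6.19711060e-04,  8.41108228e-01, -5.40866127e-01, -6.31453045e-04]), 'wrist_force': array([ 0.05059867,  1.01537181, -0.2195998 ]), 'torque': array([ 0.01549659, -0.00098841, -0.03882422]), 'opening': 1.0005220470661988}
0.008
scene {'K': array([[615.0438986 ,   0.        , 314.77172808],
       [  0.        , 615.0438986 , 238.05173974],
       [  0.        ,   0.        ,   1.        ]]), 'dist': array([-0.19044494,  0.        ,  0.        ,  0.        ,  0.        ]), 'origin': array([ 1.18630054, -0.5063915 ,  1.23915784]), 'orientation': array([0.85540256, 0.28027143, 0.12876156, 0.41611879])}
globe_lamp_mid [(0.85, [334, 265, 366
[... 305 characters left out ...]
8, [273, 249, 322, 290])]
top {'K': array([[465.68997621,   0.        , 321.12907816],
       [  0.        , 465.68997621, 243.20926447],
       [  0.        ,   0.        ,   1.        ]]), 'dist': array([0.0317172, 0.       , 0.       , 0.       , 0.       ]), 'origin': array([0.51465124, 0.00291069, 1.13710941]), 'orientation': array([-0.69636233, -0.01911064,  0.02273065,  0.71707573])}
globe_lamp_mid [(0.61, [300, 178, 331, 213]), (0.56, [308, 126, 338, 160])]
selector_arm [(0.56, [340, 211, 369, 271])]
test_button_top [(0.68, [347, 287, 362, 299]), (0.61, [273, 233, 290, 248])]
tester [(0.73, [267, 172, 439, 310]), (0.66, [340, 210, 363, 271])]
lamp_carton [(0.8, [409, 281, 440, 306])]
```

Run:
```python
import cv2
im=cv2.imread("pics/top0.png");c=im[100:340,200:500];cv2.imwrite("pics/topc.png",cv2.resize(c,None,fx=2.5,fy=2.5,interpolation=cv2.INTER_CUBIC))
im=cv2.imread("pics/scene0.png");c=im[190:400,160:420];cv2.imwrite("pics/scenec.png",cv2.resize(c,None,fx=2.8,fy=2.8,interpolation=cv2.INTER_CUBIC))
```

```text
(no output)
```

View pics/topc.png

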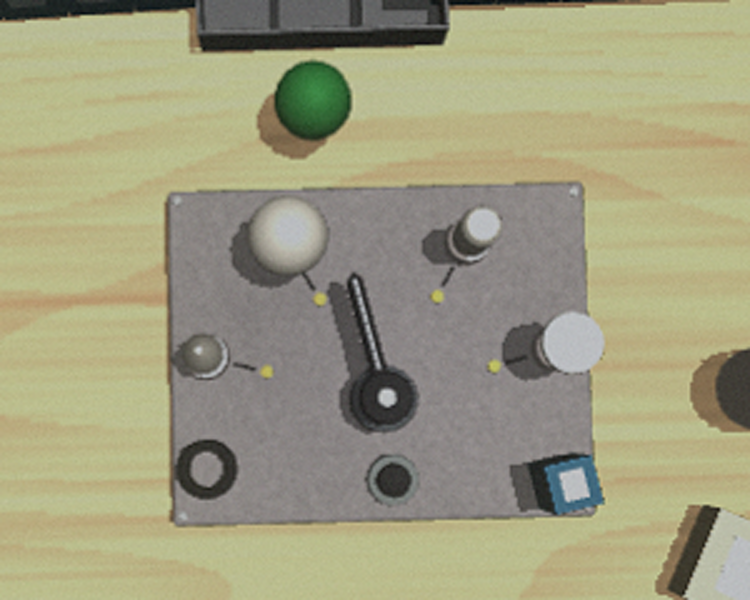

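View pics/scenec.png

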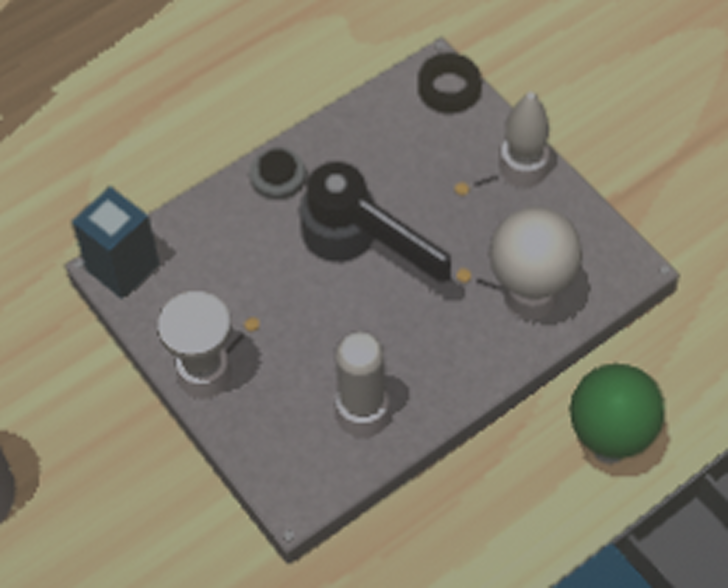

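View pics/scene0.png

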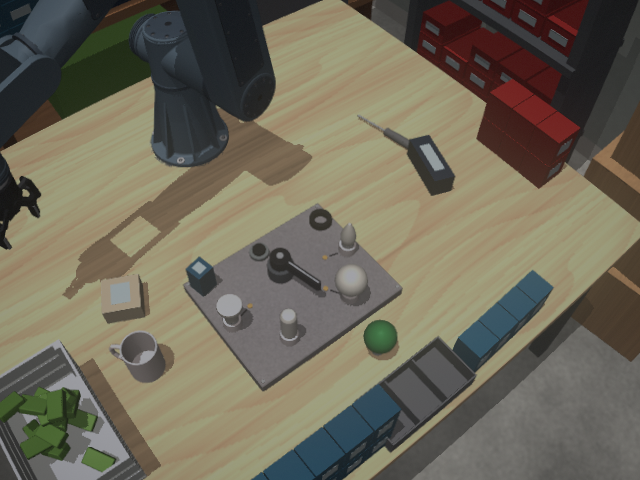

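View pics/top0.png

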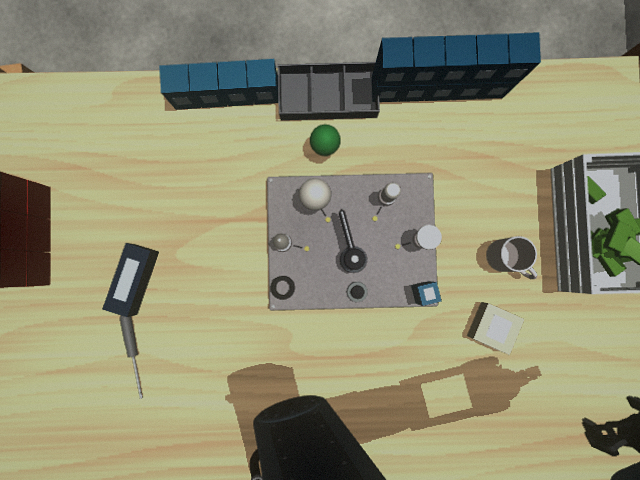

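The lamps in the top view, in full-picture pixels:
- Pearl ball at (315,194), on the board, in the +30° holder.
- Green ball at (325,140), off the board.
- Candle at (281,242), stick at (391,193) and reflector at (428,237).

The white ball on the board is the globe lamp; the green one is the look-alike. The arm points about 12–15° left of straight ahead, so it needs a push anticlockwise. Next I'll fit the board pose.

```bash
cat > h.py <<'E'
import numpy as np, cv2
from scipy.spatial.transform import Rotation as R
from bench import telemetry, viewer, nets, ctrl
def cal(n):
    c=viewer.get_calibration(n);q=c["orientation"];return c["K"],c["dist"],np.array(c["origin"]),R.from_quat([q[1],q[2],q[3],q[0]]).as_matrix()
def proj(P,C):
    K,d,o,M=C;p=(np.atleast_2d(P)-o)@M;p=p*[1,-1,-1]
    return cv2.projectPoints(p.reshape(-1,1,3),np.zeros(3),np.zeros(3),K,d)[0].reshape(-1,2)
def ray(uv,z,C):
    K,d,o,M=C;u=cv2.undistortPoints(np.float64(uv).reshape(-1,1,2),K,d).reshape(-1,2)
    r=np.c_[u[:,0],-u[:,1],-np.ones(len(u))]@M.T
    z=np.broadcast_to(z,(len(u),));return o+r*((z-o[2])/r[:,2])[:,None]
def tcp():
    o=telemetry.get_obs();q=o["eef_rot"];return o,np.array(o["eef_pos"]),R.from_quat([q[1],q[2],q[3],q[0]]).as_matrix()
E
cat > fit.py <<'E'
from h import *
im=cv2.imread("pics/top0.png");hsv=cv2.cvtColor(im,cv2.COLOR_BGR2HSV)
im2=cv2.imread("pics/scene0.png")
def studs(im,box):
    x0,y0,x1,y1=box;h=cv2.cvtColor(im,cv2.COLOR_BGR2HSV)[y0:y1,x0:x1]
    m=((h[:,:,0]>12)&(h[:,:,0]<32)&(h[:,:,1]>110)).astype(np.uint8)
    n,l,s,c=cv2.connectedComponentsWithStats(m);return [(s[i,4],(c[i]+[x0,y0]).round(2)) for i in range(1,n) if s[i,4]>3]
print(studs(im,(272,185,432,300)));print(studs(im2,(225,230,370,340)))
C=cal("top")
cor=np.array([[168,193],[583,183],[595,514],[174,525]])/2.5+[200,100]
print(ray(cor,.03,C).round(4))
E
python3 fit.py
```

```text
[(np.int32(14), array([327.5 , 219.29])), (np.int32(12), array([374.  , 218.25])), (np.int32(12), array([397.  , 246.08])), (np.int32(13), array([306.38, 248.38]))]
[(np.int32(8), array([324.5, 257. ])), (np.int32(11), array([325.36, 288.09])), (np.int32(12), array([249.5, 305.5]))]
[[ 0.7424  0.1209  0.03  ]
 [ 0.7405 -0.2775  0.03  ]
 [ 0.4247 -0.275   0.03  ]
 [ 0.426   0.1224  0.03  ]]
```

```bash
cat > fit2.py <<'E'
from h import *
from scipy.optimize import least_squares
T=cal("top");S=cal("scene")
ang=np.radians([30,-30,-75,75])
top=np.array([[327.5,219.29],[374,218.25],[397,246.08],[306.38,248.38]])
sc=np.array([[325.36,288.09],[249.5,305.5],[324.5,257]]);si=[0,2,3]
cor=np.array([[168,193],[583,183],[595,514],[174,525]])/2.5+[200,100]
cb=np.array([[.205,.2],[.205,-.2],[-.115,-.2],[-.115,.2]])
def w(b,p,z):
    c,s=np.cos(p[2]),np.sin(p[2]);return np.c_[b@np.array([[c,s],[-s,c]])+p[:2],np.full(len(b),z)]
def res(p):
    st=w(p[3]*np.c_[np.cos(ang),np.sin(ang)],p,.033)
    a=proj(st,T)-top;b=proj(st[si],S)-sc;c=proj(w(cb,p,.03),T)-cor
    return np.r_[a.ravel(),b.ravel(),.5*c.ravel()]
r=least_squares(res,[.53,-.08,0,.1],loss="soft_l1");p=r.x
print(p.round(4),np.degrees(p[2]).round(2));print(res(p).reshape(-1,2).round(2))
h=w(.17*np.c_[np.cos(ang),np.sin(ang)],p,.099);print("holders",h.round(4),proj(h,T).round(1),proj(h,S).round(1))
def pol(x):
    d=x[:,:2]-p[:2];a=np.arctan2(d[:,1],d[:,0])-p[2];return np.hypot(d[:,0],d[:,1]).round(4),np.degrees(a).round(2)
arm=np.array([[355,278],[380,365],[387,397]])/2.5+[200,100]
print("arm",ray(arm,.099,T).round(4),pol(ray(arm,.099,T)))
print("globe",pol(ray([[315.3,194.3]],.098,T)))
armS=np.array([[448,262],[362,202]])/2.8+[160,190]
print("armS",pol(ray(armS,.099,S)))
bt=np.array([[394,480]])/2.5+[200,100];bs=np.array([[278,166]])/2.8+[160,190]
for z in(.04,.05,.06):print(z,ray(bt,z,T).round(4),ray(bs,z,S).round(4))
E
python3 fit2.py
```

```text
[ 0.5393 -0.0759 -0.0043  0.1117] -0.25
[[-0.01  0.15]
 [ 0.34  0.03]
 [ 0.17  0.07]
 [-0.07  0.02]
 [-0.11 -0.08]
 [ 0.08  0.01]
 [ 0.01  0.13]
 [-0.49 -0.55]
 [-0.16 -0.6 ]
 [ 0.1   0.27]
 [-0.46  0.2 ]]
holders [[ 0.6869  0.0084  0.099 ]
 [ 0.6861 -0.1616  0.099 ]
 [ 0.5826 -0.2403  0.099 ]
 [ 0.584   0.0881  0.099 ]] [[314.5 194.1]
 [390.1 192.3]
 [427.1 237.2]
 [280.1 240.9]] [[350.9 281. ]
 [288.5 323.2]
 [229.5 309. ]
 [348.4 233. ]]
arm [[ 0.6466 -0.0522  0.099 ]
 [ 0.5678 -0.072   0.099 ]
 [ 0.5391 -0.0773  0.099 ]] (array([0.1099, 0.0288, 0.0014]), array([ 12.72,   8.06, -98.12]))
globe (array([0.1689]), array([29.49]))
armS (array([0.1145, 0.0267]), array([13.85, 17.41]))
0.04 [[ 0.4625 -0.0858  0.04  ]] [[ 0.4596 -0.0797  0.04  ]]
0.05 [[ 0.463 -0.085  0.05 ]] [[ 0.4657 -0.0832  0.05  ]]
0.06 [[ 0.4635 -0.0842  0.06  ]] [[ 0.4717 -0.0868  0.06  ]]
```

Call:
step_arm(
  plan=[
    [[-0.019,-0.046,0],[0,0,-2]],
    [[-0.038,-0.092,0],[0,0,-5.2]],
    [[-0.057,-0.138,0],[0,0,-5.2]],
    [[-0.076,-0.184,0],[0,0,-5.2]],
    [[-0.095,-0.23,0],[0,0,-5.2]],
  ],
  fingers=0,
)

```text
time_s: 1.1
eef_pos: [0.4095, -0.3398, 0.2078]
eef_rot: [0.0, 0.865, -0.502, 0.0]
wrist_force: [0.6, -0.9, 0.3]
opening: 0.143
```

```bash
cat > go.py <<'E'
import sys
from h import *
o,p,M=tcp();t=np.array([float(v) for v in sys.argv[1:4]])
print("tcp",p.round(4),"xdir",np.degrees(np.arctan2(M[1,0],M[0,0])).round(2),"shift",(M.T@(t-p)).round(4),"t",round(o["time_s"],2),"F",np.round(o["wrist_force"],2))
E
python3 go.py .632 -.101 .2
```

```text
tcp [ 0.4095 -0.3398  0.2078] xdir -60.31 shift [-0.0973 -0.3116  0.0078] t 1.1 F [ 0.55 -0.89  0.27]
```

Call:
step_arm(
  plan=[
    [[-0.014,-0.046,0],[0,0,0]],
    [[-0.028,-0.092,0],[0,0,0]],
    [[-0.042,-0.138,0],[0,0,0]],
    [[-0.056,-0.184,0],[0,0,0]],
    [[-0.07,-0.23,0],[0,0,0]],
  ],
)

```text
time_s: 1.6
eef_pos: [0.5747, -0.1648, 0.2078]
eef_rot: [0.0, 0.865, -0.502, 0.0]
wrist_force: [-0.2, -0.8, 0.6]
opening: -0.005
```

Call:
step_arm(
  plan=[
    [[-0.014,-0.04,0],[0,0,0]],
    [[-0.026,-0.08,0.008],[0,0,0]],
    [[-0.026,-0.08,0.008],[0,0,0]],
  ],
)

```text
time_s: 1.9
eef_pos: [0.632, -0.0998, 0.1982]
eef_rot: [-0.001, 0.866, -0.5, -0.001]
wrist_force: [-0.5, -0.2, -0.4]
opening: -0.001
```

```bash
python3 go.py .632 -.101 .088
python3 - <<'E'
from h import *
for n in("wrist","top"):
    im=viewer.camera(n);cv2.imwrite(f"pics/{n}1.png",im[:,:,::-1])
E
```

```text
tcp [ 0.632  -0.0998  0.1982] xdir -60.01 shift [0.0012 0.0007 0.1102] t 1.9 F [-0.54 -0.2  -0.42]
```

View pics/wrist1.png

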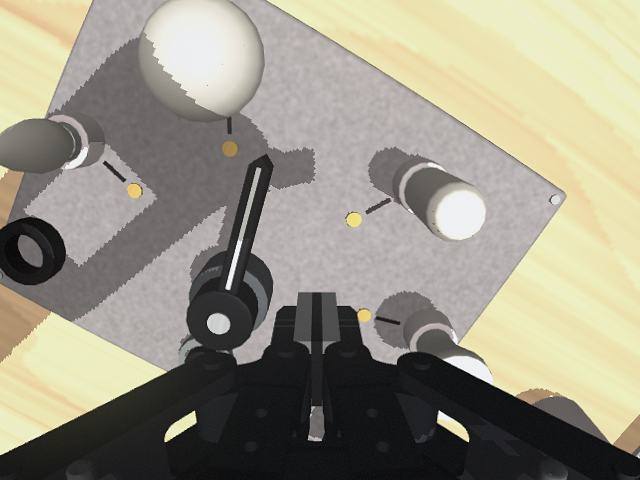

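View pics/top1.png

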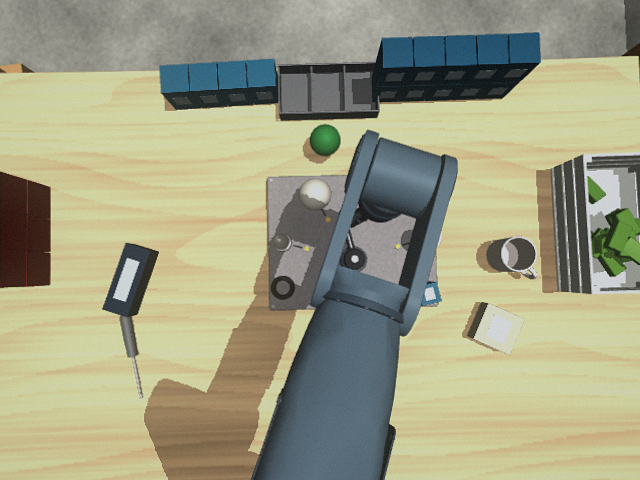

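Call:
step_arm(
  plan=[
    [[0,0,0.04],[0,0,0]],
    [[0,0,0.075],[0,0,0]],
    [[0,0,0.1],[0,0,0]],
    [[0,0,0.11],[0,0,0]],
    [[0,0,0.11],[0,0,0]],
  ],
)

```text
time_s: 2.5
eef_pos: [0.6287, -0.105, 0.0885]
eef_rot: [0.0, 0.864, -0.503, -0.001]
wrist_force: [0.6, -0.3, 0.0]
opening: 0.001
```

```bash
cat > w.py <<'E'
import sys
from h import *
C=cal("wrist");im=viewer.camera("wrist");cv2.imwrite(f"pics/{sys.argv[1]}.png",im[:,:,::-1])
o,p,M=tcp();print(p.round(4),"F",np.round(o["wrist_force"],1),"t",o["time_s"])
pv=np.array([.5393,-.0759])
# white line: bright low-sat pixels on bar, projected to z=.099 ; select those within r 30..110, nearest model line
h=cv2.cvtColor(im,cv2.COLOR_RGB2HSV);m=(h[:,:,2]>105)&(h[:,:,1]<60)
v,u=np.nonzero(m);X=ray(np.c_[u,v].astype(float),.099,C)[:,:2]-pv
r=np.hypot(*X.T);a=np.degrees(np.arctan2(X[:,1],X[:,0]))
a0=float(sys.argv[2])
for th in (a0,):
    for k in range(8):
        c,s=np.cos(np.radians(th)),np.sin(np.radians(th));al=X@[c,s];lt=X@[-s,c]
        ok=(al>.04)&(al<.108)&(abs(lt)<(.006 if k<3 else .0035))
        if ok.sum()<10: break
        f=np.polyfit(al[ok],lt[ok],1);th+=np.degrees(np.arctan(f[0]+0*f[1])) if k>2 else np.degrees(np.mean(lt[ok]/al[ok]))
    print("arm world deg",round(th,2),"offset at pivot mm",round(f[1]*1e3,2),"n",ok.sum(),"| board deg",round(th+.25,2))
    c,s=np.cos(np.radians(th)),np.sin(np.radians(th))
    d=p[:2]-pv;print("tcp along",round(d@[c,s],4),"lat",round(d@[-s,c],4))
E
python3 w.py w2 12.9
```

```text
[ 0.63   -0.1053  0.0902] F [ 1.1  0.3 -0.3] t 2.55
arm world deg 13.23 offset at pivot mm 0.64 n 1288 | board deg 13.48
tcp along 0.0816 lat -0.0493
```

View pics/w2.png

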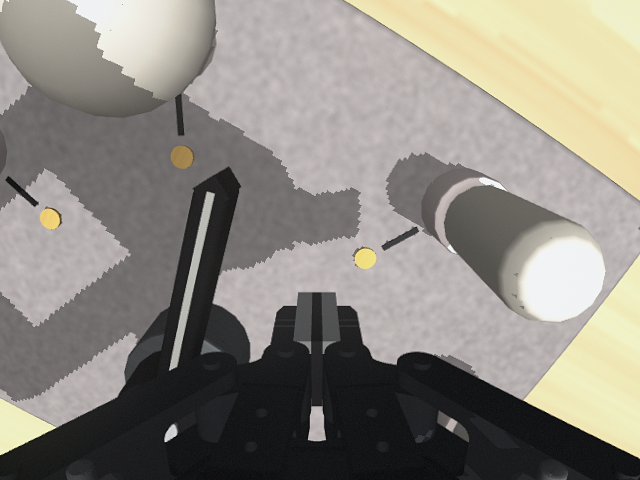

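Call:
step_arm(
  plan=[
    [[-0.006,-0.003,0],[0,0,0]],
    [[-0.012,-0.006,0],[0,0,0]],
    [[-0.018,-0.009,0],[0,0,0]],
    [[-0.023,-0.011,0],[0,0,0]],
    [[-0.027,-0.013,0],[0,0,0]],
  ],
)

```text
time_s: 3.05
eef_pos: [0.6281, -0.0735, 0.09]
eef_rot: [-0.0, 0.865, -0.502, 0.0]
wrist_force: [-0.3, 0.1, 1.1]
opening: -0.003
```

```bash
python3 w.py w3 13.2
```

```text
[ 0.6279 -0.073   0.0898] F [0.2 1.1 0.2] t 3.1
arm world deg 13.15 offset at pivot mm 0.51 n 1042 | board deg 13.4
tcp along 0.087 lat -0.0173
```

View pics/w3.png

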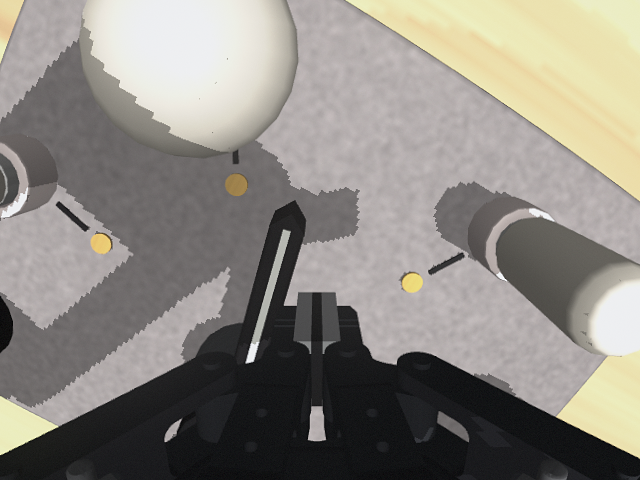

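Call:
step_arm(
  plan=[
    [[-0.004,-0.001,0],[0,0,0]],
    [[-0.008,-0.002,0],[0,0,0]],
    [[-0.012,-0.003,0],[0,0,0]],
    [[-0.016,-0.004,0],[0,0,0]],
    [[-0.018,-0.005,0],[0,0,0]],
  ],
)

```text
time_s: 3.6
eef_pos: [0.6232, -0.0559, 0.0895]
eef_rot: [0.0, 0.865, -0.502, -0.0]
wrist_force: [-0.2, -0.1, -0.3]
opening: -0.002
```

```bash
python3 w.py w4 22
```

```text
[ 0.6233 -0.0557  0.0895] F [-0.3  0.9 -0.5] t 3.65
arm world deg 14.83 offset at pivot mm -1.72 n 211 | board deg 15.08
tcp along 0.0864 lat -0.0019
```

View pics/w4.png

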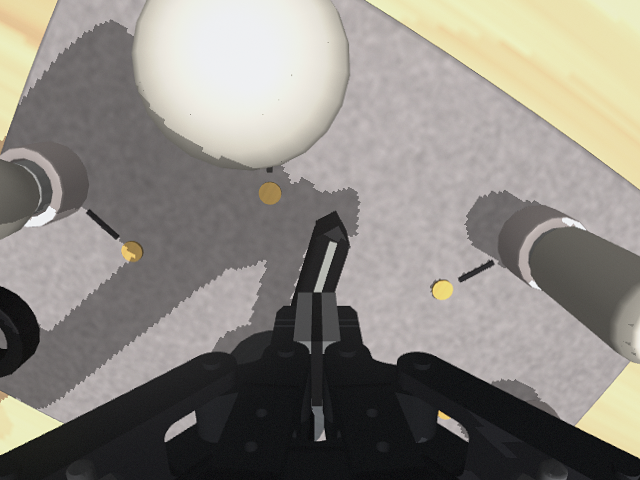

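Run:
```python
from h import *
C=cal("wrist");o,p,M=tcp();print(p,ctrl.tip_reach,[a for a in dir(ctrl) if a[0]!='_'])
print("cam",C[2].round(4),"tool frame",(M.T@(C[2]-p)).round(4), "viewdir tool",(M.T@(-C[3][:,2])).round(3))
for z in(-.02,-.011,0,.008,.016):
    print(z,proj([p+M@[0,0,z],p+M@[0.01,0.0,z],p+M@[0,-.011,z],p+M@[0,.011,z]],C).round(1).tolist())
pv=np.array([.5393,-.0759])
for th in(13.2,18,20,22,24):
    t=np.radians(th);print(th,proj([[pv[0]+r*np.cos(t),pv[1]+r*np.sin(t),.099] for r in(.117,.1,.085)],C).round(0).tolist())
```

```text
[ 0.62327975 -0.05565082  0.0895429 ] 0.008 ['MotionError', 'tip_reach']
cam [ 0.6853 -0.0204  0.2563] tool frame [ 1.000e-04 -7.140e-02 -1.668e-01] viewdir tool [0.001 0.286 0.958]
-0.02 [[315.9, 306.4], [342.4, 306.4], [315.9, 279.4], [316.0, 332.3]]
-0.011 [[315.9, 296.4], [341.1, 296.4], [315.9, 270.6], [316.0, 321.2]]
0 [[316.0, 285.5], [339.7, 285.5], [315.9, 260.9], [316.0, 309.1]]
0.008 [[316.0, 278.3], [338.7, 278.3], [315.9, 254.6], [316.0, 301.1]]
0.016 [[316.0, 271.7], [337.8, 271.7], [316.0, 248.8], [316.0, 293.7]]
13.2 [[340.0, 224.0], [327.0, 265.0], [316.0, 298.0]]
18 [[315.0, 218.0], [306.0, 260.0], [299.0, 294.0]]
20 [[305.0, 216.0], [298.0, 258.0], [292.0, 293.0]]
22 [[294.0, 215.0], [289.0, 257.0], [284.0, 292.0]]
24 [[283.0, 214.0], [280.0, 256.0], [277.0, 291.0]]
```

Unexpected: the fingertip now covers the bar in the picture, there is no force, and the arm hasn't moved. The tip may be higher than I assumed, so I'll check from the side.

Run:
```python
from h import *
C=cal("scene");im=viewer.camera("scene")[:,:,::-1].copy();o,p,M=tcp()
q=proj([p+M@[0,0,z] for z in(-.033,-.011,.008)],C);print(q.round(1))
c=im[170:370,220:420];c=cv2.resize(c,None,fx=3,fy=3,interpolation=cv2.INTER_CUBIC)
cv2.imwrite("pics/s5.png",c)
for u in q: cv2.circle(c,tuple(int(v) for v in (u-[220,170])*3),3,(0,0,255),-1)
cv2.imwrite("pics/s5m.png",c)
```

```text
[[309.9 271.1]
 [309.8 276.5]
 [309.7 281.1]]
```

View pics/s5m.png

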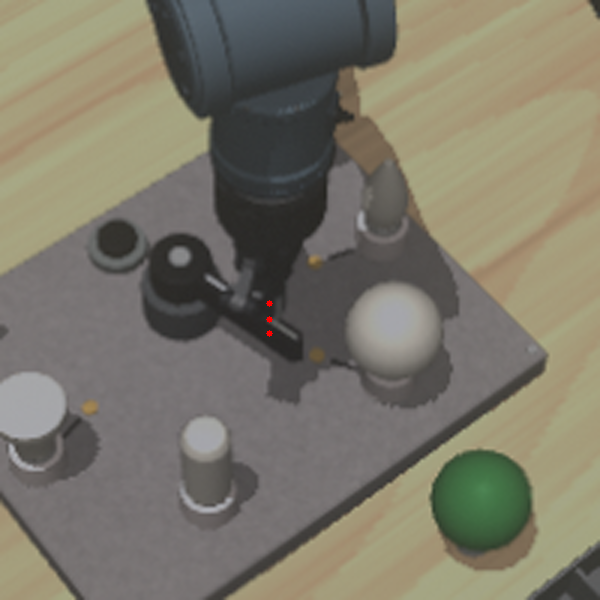

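Run:
```python
import cv2
c=cv2.imread("pics/s5.png")[200:400,150:350];cv2.imwrite("pics/s5z.png",cv2.convertScaleAbs(cv2.resize(c,None,fx=3,fy=3,interpolation=cv2.INTER_CUBIC),alpha=1.8,beta=10))
```

```text
(no output)
```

View pics/s5z.png

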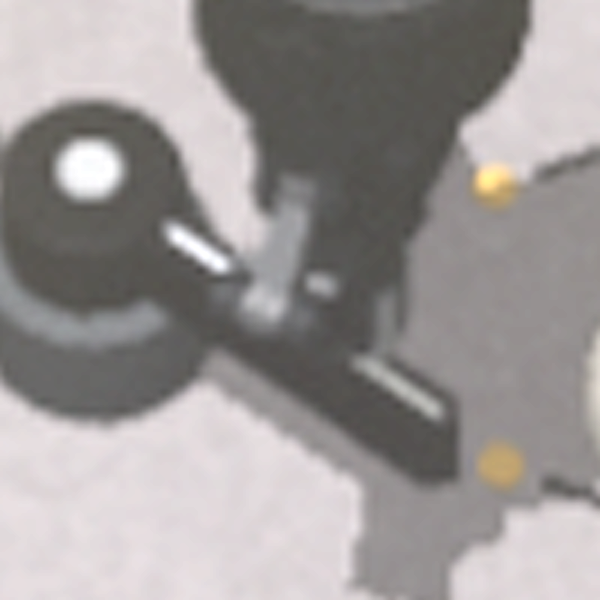

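Run:
```python
from h import *
C=cal("scene");o,p,M=tcp()
c=cv2.imread("pics/s5z.png");cs=[]
for z,col in((-.035,(0,0,255)),(-.015,(0,255,0)),(.008,(255,0,0))):
    q=proj([p+M@[x*.007,y*.011,z] for x,y in((-1,-1),(1,-1),(1,1),(-1,1))],C)
    q=((q-[220,170])*3-[150,200])*3
    cv2.polylines(c,[q.astype(np.int32).reshape(-1,1,2)],True,col,1)
pv=np.array([.5393,-.0759]);t=np.radians(13.3)
q=proj([[pv[0]+r*np.cos(t),pv[1]+r*np.sin(t),.099] for r in(.03,.108)],C);q=((q-[220,170])*3-[150,200])*3
cv2.polylines(c,[q.astype(np.int32).reshape(-1,1,2)],False,(255,0,255),1)
cv2.imwrite("pics/s5o.png",c)
```

```text
(no output)
```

View pics/s5o.png

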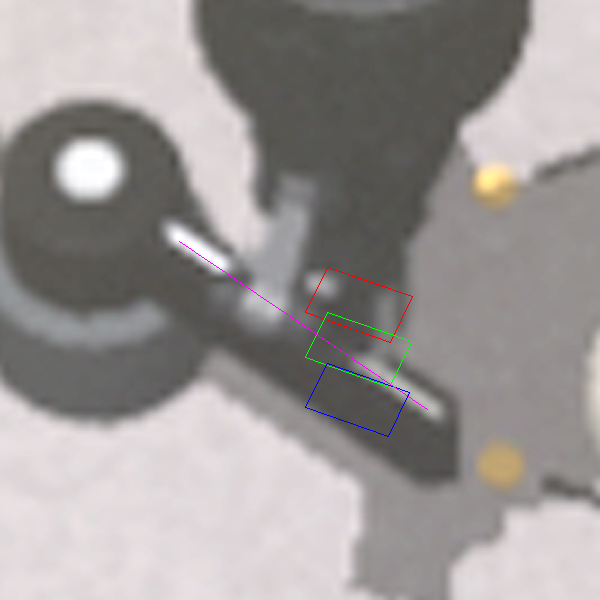

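The side view confirms it. The fingertips end about 30 mm behind the reported TCP, so they sit at z≈0.12, above the bar. I'll back off sideways, go lower and try again.

Call:
step_arm(
  plan=[
    [[0.018,0,0],[0,0,0]],
    [[0.036,0,0],[0,0,0]],
    [[0.036,0,0.016],[0,0,0]],
    [[0.036,0,0.032],[0,0,0]],
    [[0.036,0,0.038],[0,0,0]],
  ],
)

```text
time_s: 4.2
eef_pos: [0.6387, -0.0867, 0.0477]
eef_rot: [0.0, 0.865, -0.502, -0.003]
wrist_force: [-0.6, 0.8, -0.6]
opening: -0.005
```

```bash
python3 w.py w6 13.2
python3 - <<'E'
from h import *
im=viewer.camera("scene")[:,:,::-1]
c=im[170:370,220:420];cv2.imwrite("pics/s6.png",cv2.convertScaleAbs(cv2.resize(c,None,fx=3,fy=3,interpolation=cv2.INTER_CUBIC),alpha=1.6))
E
```

```text
[ 0.6384 -0.0864  0.0474] F [-0.3  0.6 -1.2] t 4.25
arm world deg 13.19 offset at pivot mm 0.68 n 918 | board deg 13.44
tcp along 0.0941 lat -0.0329
```

View pics/w6.png

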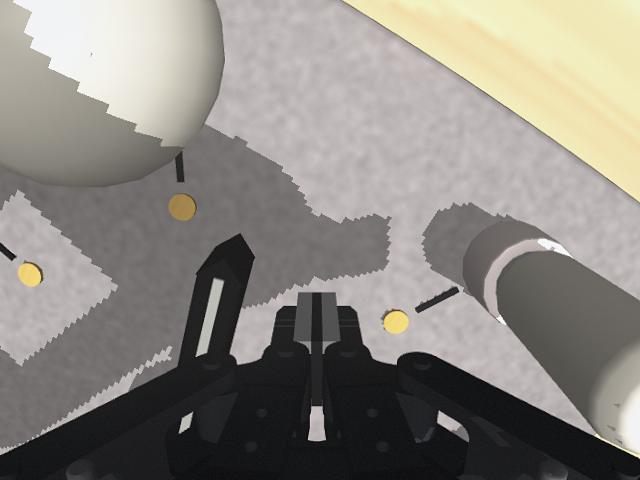

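View pics/s6.png

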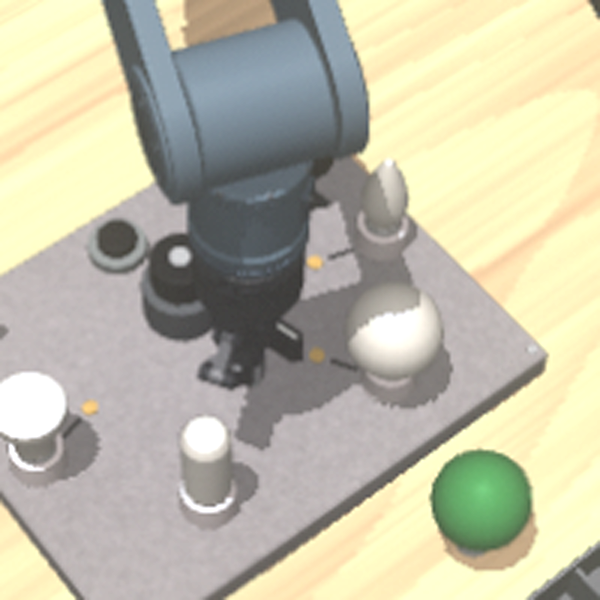

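Call:
step_arm(
  plan=[
    [[-0.005,0,0],[0,0,0]],
    [[-0.01,0,0],[0,0,0]],
    [[-0.014,0,0],[0,0,0]],
    [[-0.018,0,0],[0,0,0]],
    [[-0.022,0,0],[0,0,0]],
  ],
)

```text
time_s: 4.8
eef_pos: [0.6311, -0.0685, 0.0525]
eef_rot: [-0.0, 0.865, -0.502, 0.001]
wrist_force: [2.2, 0.1, -0.2]
opening: 0.001
```

```bash
python3 w.py w7 16
```

```text
[ 0.6307 -0.0679  0.0523] F [ 1.8 -0.1 -0.3] t 4.85
arm world deg 17.63 offset at pivot mm 0.63 n 869 | board deg 17.88
tcp along 0.0895 lat -0.02
```

View pics/w7.png

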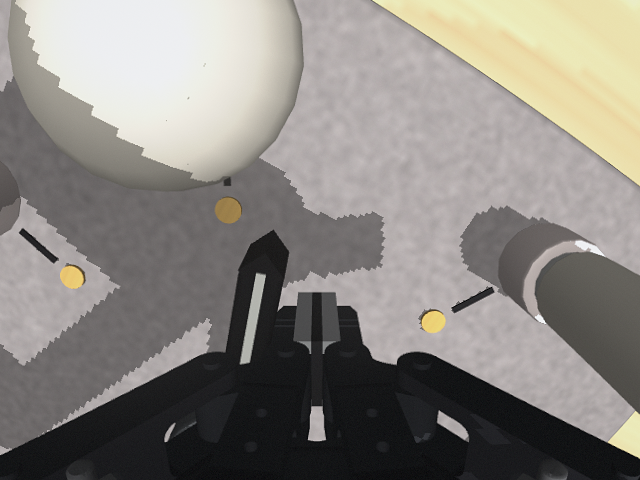

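Call:
step_arm(
  plan=[
    [[-0.003,0,0],[0,0,0]],
    [[-0.006,0,0],[0,0,0]],
    [[-0.009,0,0],[0,0,0]],
    [[-0.012,0,0],[0,0,0]],
    [[-0.014,0,0],[0,0,0]],
  ],
)

```text
time_s: 5.35
eef_pos: [0.6233, -0.056, 0.0516]
eef_rot: [-0.0, 0.865, -0.502, -0.0]
wrist_force: [1.9, -1.8, 0.5]
opening: 0.002
```

```bash
python3 w.py w8 26
```

```text
[ 0.6232 -0.0558  0.0515] F [ 3.  -1.3  0.9] t 5.4
arm world deg 27.02 offset at pivot mm 0.47 n 950 | board deg 27.27
tcp along 0.0839 lat -0.0202
```

Call:
step_arm(
  plan=[
    [[-0.002,0,0],[0,0,0]],
    [[-0.0038,0,0],[0,0,0]],
    [[-0.0038,0,0],[0,0,0]],
  ],
)

```text
time_s: 5.7
eef_pos: [0.6213, -0.0527, 0.0515]
eef_rot: [-0.0, 0.865, -0.502, -0.0]
wrist_force: [1.9, -0.5, -0.5]
opening: 0.001
```

```bash
python3 w.py w9 29
```

```text
[ 0.6212 -0.0527  0.0514] F [1.1 0.6 0.2] t 5.75
arm world deg 29.31 offset at pivot mm 0.98 n 919 | board deg 29.56
tcp along 0.0827 lat -0.0199
```

View pics/w9.png

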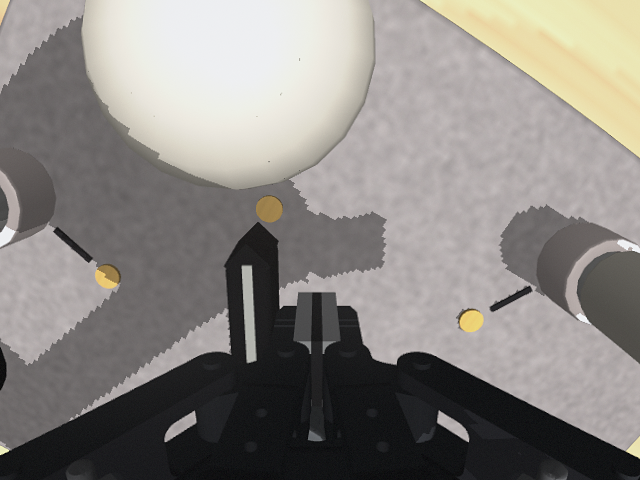

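Call:
step_arm(
  plan=[
    [[0.015,0,0],[0,0,0]],
    [[0.03,0,0],[0,0,0]],
    [[0.03,0,-0.04],[0,0,0]],
    [[0.03,0,-0.08],[0,0,0]],
    [[0.03,0,-0.12],[0,0,0]],
  ],
)

```text
time_s: 6.25
eef_pos: [0.6364, -0.0805, 0.1724]
eef_rot: [0.0, 0.864, -0.503, -0.001]
wrist_force: [1.6, -0.1, -0.1]
opening: 0.002
```

Call:
step_arm(
  plan=[
    [[0,0.03,-0.03],[0,0,0]],
    [[0,0.06,-0.06],[0,0,0]],
    [[0,0.07,-0.06],[0,0,0]],
    [[0,0.07,-0.06],[0,0,0]],
  ],
)

```text
time_s: 6.65
eef_pos: [0.5754, -0.1156, 0.2324]
eef_rot: [0.0, 0.864, -0.503, 0.001]
wrist_force: [-0.3, -0.1, -0.2]
opening: -0.001
```

```bash
python3 w.py w10 29.5
```

```text
[ 0.5754 -0.1146  0.2311] F [ 0.7 -0.1 -0.3] t 6.7
arm world deg 29.42 offset at pivot mm 0.63 n 495 | board deg 29.67
tcp along 0.0124 lat -0.0515
```

View pics/w10.png

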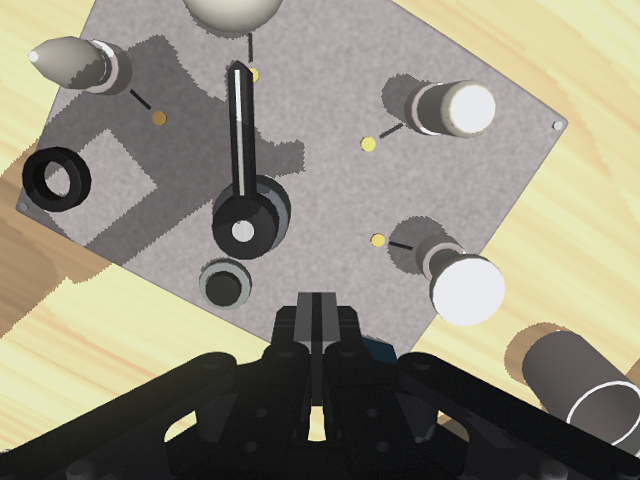

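Run:
```python
from h import *
W=cal("wrist");im=cv2.imread("pics/w10.png")
g=cv2.cvtColor(im,cv2.COLOR_BGR2GRAY)
print("studs",ray([[368,144],[378,240],[159,118]],.033,W).round(4)[:,:2])
pv=np.array([.5393,-.0759]);a=np.radians(np.array([-30,-75,75])-.25);print((pv+.1117*np.c_[np.cos(a),np.sin(a)]).round(4))
m=(g[250:315,190:260]<45).astype(np.uint8);n,l,s,c=cv2.connectedComponentsWithStats(m)
for i in range(1,n):
    if s[i,4]>200: print(s[i],c[i]+[190,250]); uv=c[i]+[190,250]
bt=np.array([[394,480]])/2.5+[200,100]
def ln(C,uv): A=ray([uv],0.,C)[0];return A,C[2]
# triangulate
L=[ln(W,uv),ln(cal("top"),bt[0]),ln(cal("scene"),np.array([278,166])/2.8+[160,190])]
A=np.zeros((3,3));b=np.zeros(3)
for P,o in L:
    d=(P-o)/np.linalg.norm(P-o);Q=np.eye(3)-np.outer(d,d);A+=Q;b+=Q@o
X=np.linalg.solve(A,b);print("button",X.round(4),"board",(X[:2]-pv).round(4))
for z in(.04,.045,.05,.055):print(z,*[ray([u],z,C)[0][:2].round(4) for u,C in((uv,W),(bt[0],cal("top")))])
c=im[230:340,170:300];cv2.imwrite("pics/btn.png",cv2.resize(c,None,fx=5,fy=5,interpolation=cv2.INTER_CUBIC))
```

```text
studs [[ 0.6348 -0.1311]
 [ 0.5672 -0.1829]
 [ 0.5678  0.0325]]
[[ 0.6358 -0.1322]
 [ 0.5677 -0.1839]
 [ 0.5687  0.0319]]Traceback (most recent call last):
  File "<stdin>", line 12, in <module>
NameError: name 'uv' is not defined. Did you mean: 'pv'?
```

Run:
```python
from h import *
W=cal("wrist");im=cv2.imread("pics/w10.png")
c=im[230:340,170:300];cv2.imwrite("pics/btn.png",cv2.resize(c,None,fx=5,fy=5,interpolation=cv2.INTER_CUBIC))
pv=np.array([.5393,-.0759])
g=cv2.cvtColor(im,cv2.COLOR_BGR2GRAY)
m=(g[250:315,190:260]<65).astype(np.uint8);n,l,s,c=cv2.connectedComponentsWithStats(m)
for i in range(1,n):
    if s[i,4]>100: print(s[i],c[i]+[190,250])
uv=np.array([222.5,289.5])
bt=np.array([[394,480]])/2.5+[200,100]
for z in(.04,.045,.05,.055):print(z,*[ray([u],z,C)[0][:2].round(4) for u,C in((uv,W),(bt[0],cal("top")),(np.array([278,166])/2.8+[160,190],cal("scene")))])
```

```text
[ 33   0  37   9 267] [243.1423221  253.45692884]
[ 20   9  42  28 117] [234.67521368 265.8034188 ]
[ 16  21  35  35 962] [223.00623701 288.17775468]
0.04 [ 0.4585 -0.0828] [ 0.4625 -0.0858] [ 0.4596 -0.0797]
0.045 [ 0.461  -0.0828] [ 0.4627 -0.0854] [ 0.4627 -0.0814]
0.05 [ 0.4635 -0.0827] [ 0.463 -0.085] [ 0.4657 -0.0832]
0.055 [ 0.466  -0.0827] [ 0.4632 -0.0846] [ 0.4687 -0.085 ]
```

View pics/btn.png

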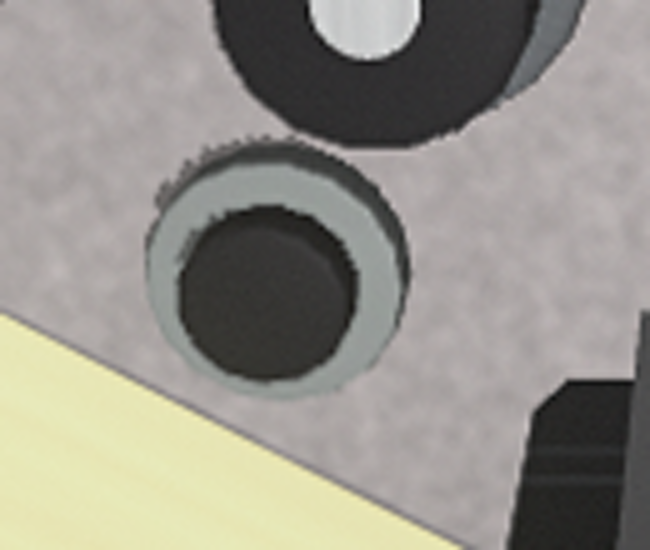

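Call:
step_arm(
  plan=[
    [[-0.03,0.03,0],[0,0,8]],
    [[-0.06,0.06,0],[0,0,16]],
    [[-0.0835,0.0815,0],[0,0,24]],
    [[-0.0835,0.0815,0],[0,0,30]],
    [[-0.0835,0.0815,0.03],[0,0,30]],
  ],
)

```text
time_s: 7.2
eef_pos: [0.4656, -0.082, 0.2037]
eef_rot: [0.001, -0.704, 0.71, -0.003]
wrist_force: [2.0, -1.0, 0.0]
opening: -0.002
```

Call:
step_arm(
  plan=[
    [[0,0,0.04],[0,0,0]],
    [[0,0,0.08],[0,0,0]],
    [[0,0,0.11],[0,0,0]],
    [[0,0,0.11],[0,0,0]],
  ],
)

```text
time_s: 7.6
eef_pos: [0.4594, -0.0794, 0.0861]
eef_rot: [-0.002, -0.705, 0.709, 0.006]
wrist_force: [0.7, -0.1, -0.5]
opening: -0.0
```

```bash
python3 go.py .463 -.083 .05; python3 w.py w11 29.5
python3 - <<'E'
from h import *
W=cal("wrist");print(proj([[.463,-.083,.047]],W))
C=cal("scene");im=viewer.camera("scene")[:,:,::-1];print(proj([[.463,-.083,.047]],C))
c=im[170:370,200:400];cv2.imwrite("pics/s11.png",cv2.convertScaleAbs(cv2.resize(c,None,fx=3,fy=3,interpolation=cv2.INTER_CUBIC),alpha=1.6))
E
```

```text
tcp [ 0.4594 -0.0794  0.0861] xdir -90.27 shift [ 0.0037 -0.004   0.036 ] t 7.6 F [ 0.68 -0.07 -0.53]
[ 0.4614 -0.0804  0.0888] F [ 0.1 -0.   0.9] t 7.65
[[320.16377985 250.48296447]]
[[258.77836946 249.231076  ]]Traceback (most recent call last):
  File "w.py", line 17, in <module>
    print("arm world deg",round(th,2),"offset at pivot mm",round(f[1]*1e3,2),"n",ok.sum(),"| board deg",round(th+.25,2))
                                                                 ^
NameError: name 'f' is not defined
```

View pics/w11.png

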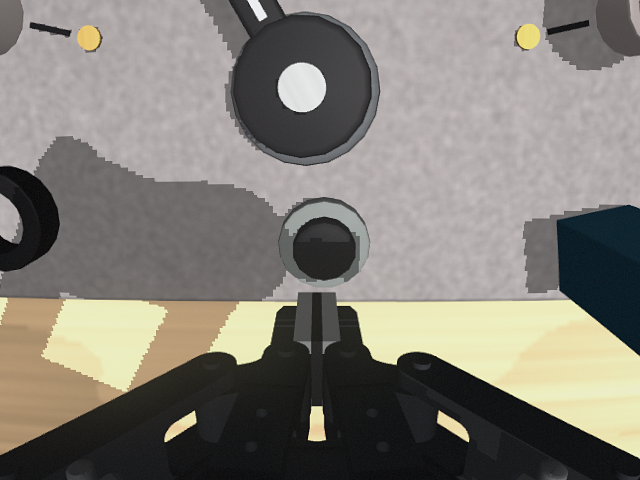

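View pics/s11.png

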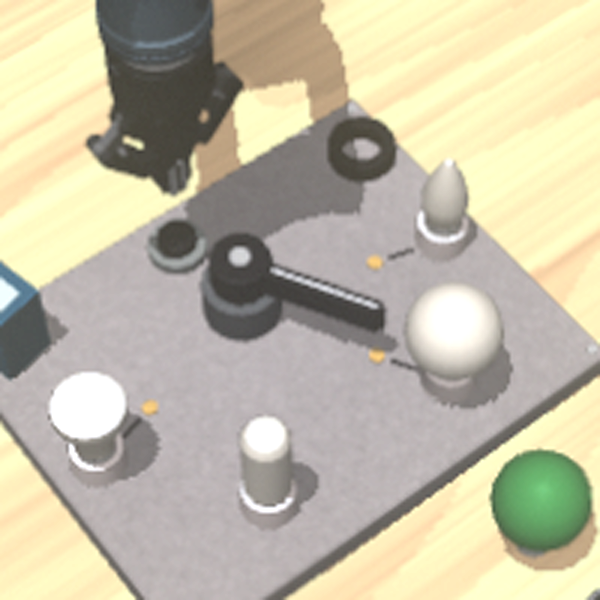

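Call:
step_arm(
  plan=[
    [[0.003,-0.0015,0.03],[0,0,0]],
    [[0.003,-0.0015,0.05],[0,0,0]],
    [[0.003,-0.0015,0.06],[0,0,0]],
    [[0.003,-0.0015,0.06],[0,0,0]],
  ],
)

```text
time_s: 8.1
eef_pos: [0.4651, -0.0846, 0.0317]
eef_rot: [-0.0, -0.705, 0.709, 0.0]
wrist_force: [-0.0, 0.4, 0.5]
opening: 0.0
```

```bash
python3 go.py .463 -.083 .015
python3 - <<'E'
from h import *
im=viewer.camera("wrist")[:,:,::-1];cv2.imwrite("pics/w12.png",im)
im=viewer.camera("scene")[:,:,::-1]
c=im[190:310,210:330];cv2.imwrite("pics/s12.png",cv2.convertScaleAbs(cv2.resize(c,None,fx=5,fy=5,interpolation=cv2.INTER_CUBIC),alpha=1.6))
E
```

```text
tcp [ 0.4651 -0.0846  0.0317] xdir -90.28 shift [-0.0016  0.0021  0.0167] t 8.1 F [-0.03  0.39  0.52]
```

View pics/w12.png

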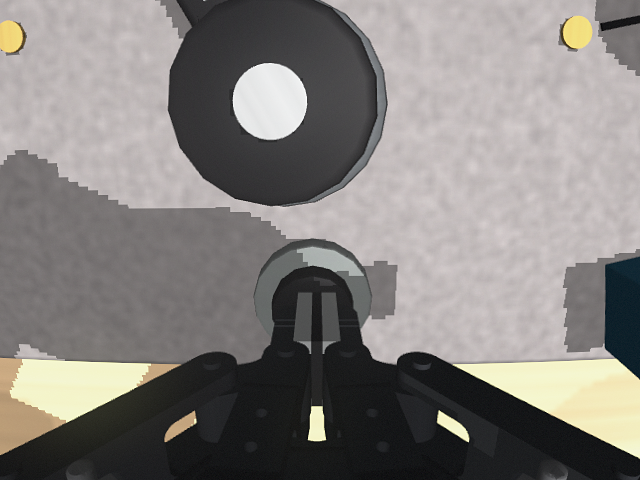

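View pics/s12.png

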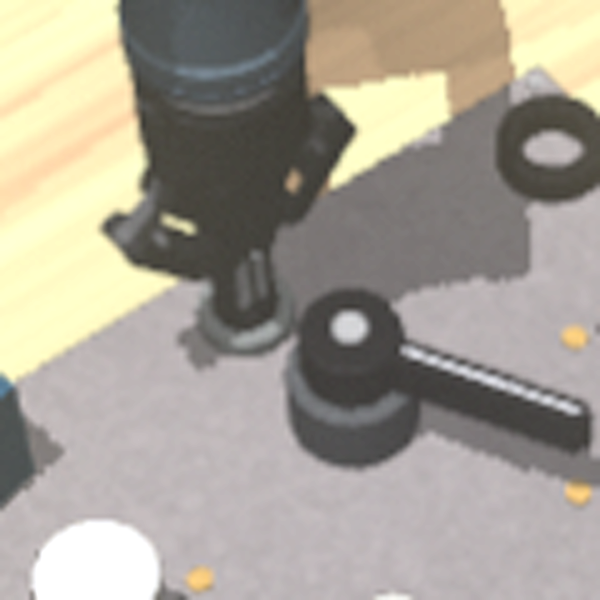

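Call:
step_arm(
  plan=[
    [[0,0.001,0.003],[0,0,0]],
    [[0,0.001,0.006],[0,0,0]],
    [[0,0.001,0.009],[0,0,0]],
    [[0,0.001,0.012],[0,0,0]],
  ],
)

```text
time_s: 8.6
eef_pos: [0.4653, -0.0853, 0.0215]
eef_rot: [0.0, -0.705, 0.709, -0.001]
wrist_force: [-12.9, 5.7, 48.1]
opening: -0.001
```

Run:
```python
from h import *
im=viewer.camera("wrist")[:,:,::-1];cv2.imwrite("pics/w13.png",im)
im=viewer.camera("scene")[:,:,::-1]
c=im[190:310,210:330];cv2.imwrite("pics/s13.png",cv2.convertScaleAbs(cv2.resize(c,None,fx=5,fy=5,interpolation=cv2.INTER_CUBIC),alpha=1.6))
o,p,M=tcp();print(p,o["wrist_force"],o["torque"])
```

```text
[ 0.46509623 -0.08515709  0.02195845] [-6.41213693  1.94077407 25.53774133] [ 0.39539286  1.23007737 -0.01892762]
```

View pics/w13.png

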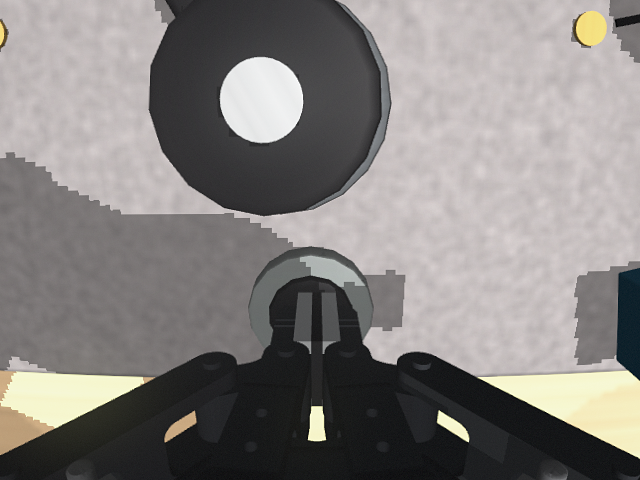

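View pics/s13.png

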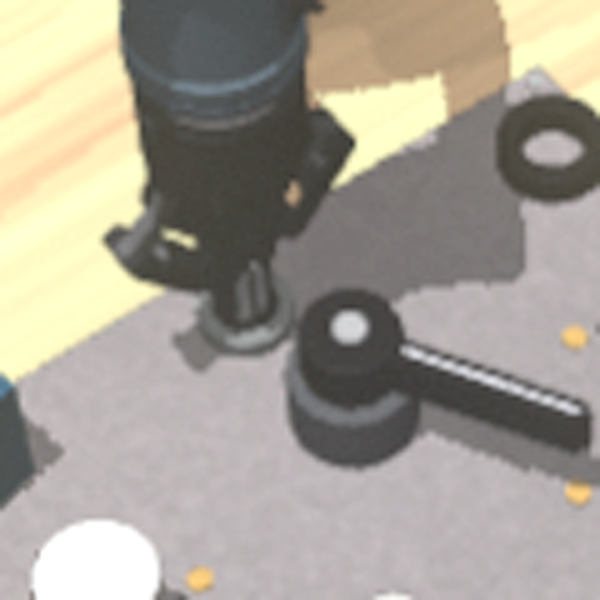

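Run:
```python
import cv2
a=cv2.imread("pics/w12.png")[235:355,240:390];b=cv2.imread("pics/w13.png")[235:355,240:390]
import numpy as np
f=lambda x:cv2.convertScaleAbs(cv2.resize(x,None,fx=2.6,fy=2.6*1.6,interpolation=cv2.INTER_CUBIC),alpha=1.8)
cv2.imwrite("pics/cmp.png",np.hstack([f(a),f(b)]))
```

```text
(no output)
```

View pics/cmp.png

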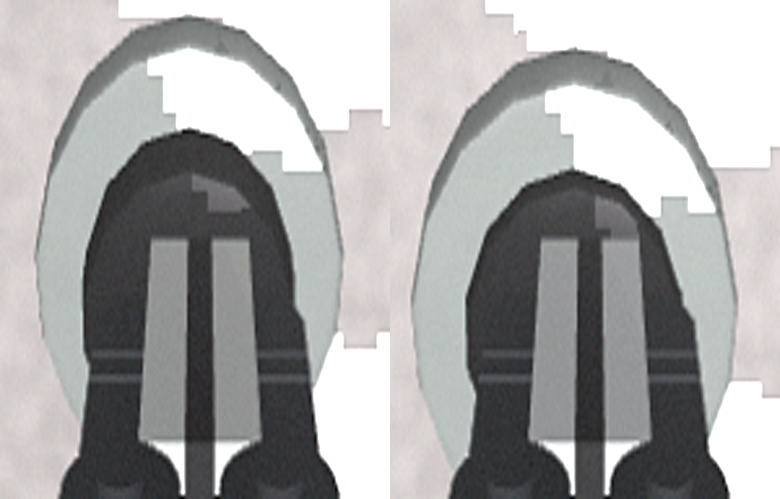

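The button's side wall was about 11 px high before the press and is about 3 px now. It is bottomed and still stands slightly proud of the housing, so the finger is on the button and not the rim. Now I'll release it.

Call:
step_arm(
  plan=[
    [[0,0,-0.004],[0,0,0]],
    [[0,0,-0.01],[0,0,0]],
    [[0,0,-0.03],[0,0,0]],
    [[0,0,-0.07],[0,0,0]],
    [[0,0,-0.12],[0,0,0]],
  ],
)

```text
time_s: 9.2
eef_pos: [0.4616, -0.0836, 0.1387]
eef_rot: [-0.001, -0.705, 0.709, 0.003]
wrist_force: [1.1, -0.1, 0.1]
opening: 0.0
```

Call:
step_arm(
  plan=[
    [[0,0.03,-0.04],[0,0,0]],
    [[0,0.06,-0.08],[0,0,0]],
    [[0.03,0.09,-0.1],[0,0,0]],
    [[0.07,0.1,-0.1],[0,0,0]],
    [[0.11,0.1,-0.1],[0,0,0]],
  ],
)

```text
time_s: 9.7
eef_pos: [0.3624, -0.195, 0.2408]
eef_rot: [-0.0, -0.706, 0.709, -0.001]
wrist_force: [1.4, 0.3, 0.2]
opening: 0.002
```

Call:
step_arm(
  plan=[
    [[0.045,0,0],[0,0,0]],
    [[0.09,0,0],[0,0,0]],
    [[0.135,0,0],[0,0,0]],
    [[0.18,0,0],[0,0,0]],
    [[0.18,0,0],[0,0,0]],
  ],
)

```text
time_s: 10.2
eef_pos: [0.3612, -0.3783, 0.2384]
eef_rot: [-0.0, -0.704, 0.71, 0.001]
wrist_force: [0.1, 0.6, 0.4]
opening: 0.003
```

Run:
```python
from h import *
o,p,M=tcp();print(p,o["wrist_force"],o["time_s"])
im=viewer.camera("top")[:,:,::-1]
cv2.imwrite("pics/t14f.png",im);cv2.imwrite("pics/t14.png",cv2.resize(im[100:340,200:500],None,fx=2.5,fy=2.5,interpolation=cv2.INTER_CUBIC))
a=cv2.imread("pics/top0.png").astype(int);d=np.abs(a-im).sum(2)
C=cal("top");pv=np.array([.5393,-.0759])
h=cv2.cvtColor(im.copy(),cv2.COLOR_BGR2HSV);m=(h[:,:,2]>95)&(h[:,:,1]<60)
v,u=np.nonzero(m);X=ray(np.c_[u,v].astype(float),.099,C)[:,:2]-pv;t=np.radians(29.5)
al=X@[np.cos(t),np.sin(t)];lt=X@[-np.sin(t),np.cos(t)];ok=(al>.035)&(al<.106)&(abs(lt)<.006)
f=np.polyfit(al[ok],lt[ok],1);print(ok.sum(),"board deg slope",29.75+np.degrees(f[0]),"via mean",29.75+np.degrees(np.mean(lt[ok])/np.mean(al[ok])),f[1])
```

```text
[ 0.36120618 -0.37829966  0.23842449] [0.11501159 0.62674848 0.43538773] 10.2
70 board deg slope 29.819733771897205 via mean 29.383822857652046 -0.00053711203992765
```

View pics/t14.png

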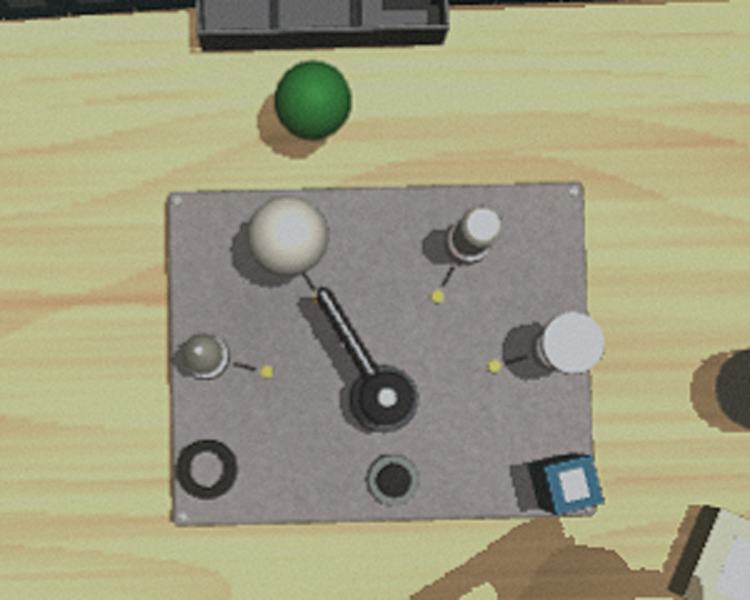

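The top view shows the arm pointing at the globe (29.4–29.8° against a nominal 30°). The lamps, tape roll and carton sit at the same pixels as before, the button looks released, and the hand is clear.

```bash
python3 -c "
from bench import ticket;print(ticket.hand_in())"
```

```text
the job is handed in; nothing more can be done
None
```

The globe lamp test is done and handed in at about 10 s. With the fingers shut and no gripping, I pushed the selector arm from about 13° round to the globe lamp in the +30° holder. After that I pressed the test button once and let it come back up, then moved the hand clear.

**Last checks**
- **Arm:** the final top picture puts it at 29.4–29.8°. The wrist camera gave 29.7° before the press.
- **Button:** pictures during the press show it down by about its full travel and still just above its housing. It looks released again in the final picture; I did not measure its final height.
- **Other things:** the lamps, tape roll, lamp carton and green ball look unmoved in the final picture. I did not recheck the screwdriver or long carton afterwards, but the arm never went near them. The hand is well above the bench, with no force beyond sensor noise.

**What disagreed**
- **Fingertip position:** the first push passed above the bar without touching it. The pictures put the fingertips about 30 mm behind the reported tool point, not 8 mm ahead of it, so I worked from the pictures after that.
- **Press force:** the button bottomed a few millimetres earlier than I expected. The wrist force read 48 N, then settled to about 25 N. That was the fingertip on the button and below the 120 N wrist limit, but harder than I intended.

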